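# Key the gear onto the slanted spindle and shut its guard

## Robot

A 6-joint arm with a two-finger parallel gripper is mounted at the origin on the work surface. World frame = base frame: x ahead of the robot, y to its left, z up, the work surface at z = 0. Lengths are in mm, angles in degrees, forces in N, time in s.
With the tool pointing down it reaches from about 300 to 850 mm from the base axis. Payload 4.2 kg.
Tool frame: the origin (TCP) lies midway between the tips of the shut fingers; the grasp point (between the pads) lies 19 mm behind it; z points along the fingers, y is the line along which they close (so a half turn about z gives the same grasp; the last joint's range is limited). The gripper opens to 91 mm and grips with 3 to 60 N. Pads are 32 mm wide; open, the fingers measure 118 mm over their backs; the gripper's body (76 mm by 178 mm) begins 60 mm behind the grasp point.
Start: joints at [63.541, 18.312, 89.639, -0, 72.044, -1.146], TCP at [245.856, 519.806, 213.976] pointing down, gripper open.
Joint ranges: [-177.97, 177.97], [-48.28, 115.42], [12.27, 149.76], [-77.06, 257.06], [2.81, 150.46], [-146.56, 146.56]. Speed limits (degrees/s): [147.25, 147.25, 180, 180, 180, 180].

## Interface

Orientations are given as [roll, pitch, yaw] about the fixed x, y, z axes, in that order (R = Rz(yaw) Ry(pitch) Rx(roll)).
In Python, from workcell import env gives the robot as it stands.
- The arm moves only by the shell command python3 -m jog 'ROWS' [FORCE]. ROWS is a JSON object of lists of equal length, an entry for each row: "jaw": the finger opening in mm, from 0 to 91.2; "slide": the shift along the tool's x, y, z in units of 30 mm (1.0 is 30 mm), a list of three; "spin": the turn about the tool's z in units of 8 degrees (1.0 is 8 degrees). In form: {"jaw": [jaw, ...], "slide": [[dx, dy, dz], ...], "spin": [spin, ...]}. A call has 1 to 10 rows; each row shifts and turns the commanded pose from where the row before left it, along the tool's axes as they then stand; what a row does not reach is not made up. A row lasts 1/10 s, in which the tool goes at most 50 mm and 8.59 degrees, less where a joint would pass 70% of its speed; a pose out of reach is approached as far as the arm can. A call is refused whole if a number of a shift passes 1 or a number of a turn 1, either way. A call with a gripper value outside its range is refused whole. The fingers move at their own pace and stop on an object; FORCE is the grip in N (left out, the last holds). Time passes only in rows, so rows that do not move let the fingers close. It gives the time, the measured TCP pose, the force, the opening and the grip force at its end, in the units of the state.
- env.state(): the state, without advancing time (a new reading comes with each control period).
- env.grab_frame(name): name is "side" or "top" or "wrist"; returns the picture (384x512x3 uint8, red, green, blue); there is no depth.
- env.camera_model(name): a dict with "fx", "fy", "cx", "cy" (pixels), "D" ([k1, k2, p1, p2, k3] as OpenCV has them; the pictures are not rectified), "camera_from_world" (4x4, takes a point from world to camera coordinates). Camera axes: x right, y up, looking along -z (the intrinsics and any distortion apply to the point x, -y, -z); pixel columns grow to the right and rows downward; lengths in mm; the calibration is good to about 2 mm. A picture is of the moment at which its call begins: read the wrist's pose just before it. camera_model takes no time and is no camera call; for the wrist camera it gives the pose at the moment of the call.
- env.job_done(): hands the job in; it is judged then, once.
The state is a dict: "time_s": time; "qpos": joint angles; "qvel": joint speeds; "effort": joint torques, N m; "ee_pos": TCP position; "ee_rot": TCP orientation; "force": force on the tool from outside, world axes, zero at the start; "torque": the same for the moment, N m; "gripper_width": finger opening in mm; "gripper_force": force on a finger pad.
Only numpy, scipy, OpenCV 4.12 (cv2) and the standard library are available. Lean on these libraries where they do the work, as an engineer would, in place of code of your own. Each camera call takes 0.05 s, during which the arm holds its last target. There are 200 camera calls.

## Task

Pick up the brass gear, slip it toothed side first over the slanted shaft of the green gear head, and turn it until its keyway drops over the key and it sits fully home against the collar. Let go, then swing the yellow guard flap completely shut over it so its tab goes down behind the rim. Leave the lampshade, spanner and jar where they are.

Things in the scene. Friction and masses are not known exactly. Their poses are not given: they have to be found in the camera images.
- gear: Loose brass gear, 0.4 kg, on the bench, boss up. Toothed disc 74 mm wide, 16 mm thick, under a hexagonal boss 38 mm across flats (40 mm high overall). Origin: on the axis at the disc's underside; z towards the boss; x at the keyway (red strokes on disc and boss). Flat normals at 0, 60, 120... degrees from x. Through bore 22 mm wide; keyway all along it, 9 mm wide, to 15.8 mm from the axis.
- head: Fixed slanted green gear head. Origin: top centre of the collar (34 mm wide) round the shaft's foot, 140 mm above the bench; z out along the shaft, leaning 30 degrees from vertical towards the robot; x up the slope, y level. Face plate (170 by 190 mm) 12 mm below the origin. The gear is home when its underside is on the collar, z = 0.
- shaft_tip (a point): End of the shaft, on its axis at head z = 46 mm (same axes as the head). Steel, 19 mm wide, last 6 mm tapered. A red stroke on the end points to the side where the key is: this direction varies and is not reported, but lies within 35 degrees either side of head x (uphill). The shaft is locked and does not turn.
- key_end (a point): Point on the shaft's axis level with the key's upper end, head z = 20 mm. The brass key, 6 mm wide, runs from here down to z = 0 and stands out to 14 mm from the axis; above it the shaft is plain. The gear rests on the key's end until its keyway lines up within about 7 degrees, then goes on down. Friction can hold it against its own weight: press lightly along the shaft.
- guard (a joint): Angle (rad) of the clear guard flap in a yellow frame: 0 shut, flat over the gear and parallel to the face; up to 2.3 open. Starts at 1.85 to 2.2, leaning out to the head's -y side (robot's right). Friction hinge, 0.2 N m: stays where left and must be pushed all the way. Shut, its underside is 52 mm above the collar, so it cannot shut over a gear that is not home.
- guard_hinge (a point): On the hinge axis at mid-flap: head (0, -75, 52) mm. Axis parallel to head x. The frame turns with the flap: y along the flap to its free edge, z out of its outer face (along the shaft when shut). The hinge wall below stands at head y = -78 to -84 mm, up to z = 52 mm, 120 mm along x.
- guard_edge (a point): Middle of the flap's free edge on its outer face, moves with the flap, 150 mm from the hinge. Flap 110 mm along the hinge, 4 mm thick. Its tab, 60 mm wide, stands 20 mm inwards from the free edge and goes down inside the rim wall (head y = 81 to 87 mm, top at z = 46 mm, 120 mm along x).
- shade: Bystander: copper dome lampshade with a brass neck, 116 mm wide, 93 mm high, origin centre of underside.
- spanner: Bystander: spanner lying on the bench, 160 mm long.
- jar: Bystander: small jar, 56 mm wide, 80 mm high, origin centre of underside.
Things that resemble listed ones, but are neither listed nor needed, are in the scene too. Of the things like the gear, leave any that is orange; of the rest the larger one is meant.

How it is judged (in metres and radians):
On the way, in this order (a step that is already met when the one before it is completed fails the run):
1. the gear is fully home on the shaft, with the guard still open (z of gear in the frame of head between -0.004 and 0.004 m and x of gear in the frame of head between -0.004 and 0.004 m and y of gear in the frame of head between -0.004 and 0.004 m and angle between the z axis of gear and the z axis of head, either way round below 0.1 rad and value of joint guard above 0.5 rad), for 0.2 s.
2. the guard is swung shut (value of joint guard below 0.07 rad), for 0.1 s.
At the end, for the whole second after the job is handed in: The gear is home on the shaft and at rest: its origin within 4 mm of the collar's centre along each head axis and its axis within 0.1 rad of the shaft; the guard is within 0.07 rad of shut (z of gear in the frame of head between -0.004 and 0.004 m and x of gear in the frame of head between -0.004 and 0.004 m and y of gear in the frame of head between -0.004 and 0.004 m and angle between the z axis of gear and the z axis of head, either way round below 0.1 rad and value of joint guard below 0.07 rad and linear speed of gear below 0.02 m/s); the robot touches nothing.
It fails at once if the shade is moved by more than 40 mm (distance of shade from where it was at the start of the episode above 0.04 m).
It fails at once if the spanner is moved by more than 40 mm (distance of spanner from where it was at the start of the episode above 0.04 m).
It fails at once if the jar is moved by more than 40 mm (distance of jar from where it was at the start of the episode above 0.04 m).
It also fails if it takes over 59 s, if anything falls off the work surface, if the arm or the gripper's body presses on something with over 40 N, if the wrist force passes 120 N, or if a joint passes its speed limit or range.

## Working session

There is one attempt and no reset: what is moved stays moved. The work goes in short steps, Python scripts to look and compute and a shell command to move; the robot and the scene stay as the last step left them, time stands still between calls to the robot, and variables do not carry over. Pictures are saved under pics/ and viewed, at most 10 in all, crops included, and the job is handed in when it is done.

```bash
ls; mkdir -p pics; cat > h.py <<'E'
import numpy as np, cv2
from workcell import env
from scipy.spatial.transform import Rotation as R
F=np.diag([1.,-1,-1])
def K(c): return np.array([[c['fx'],0,c['cx']],[0,c['fy'],c['cy']],[0,0,1.]])
def ray(c,uv):
    p=cv2.undistortPoints(np.array([[uv]],float),K(c),np.array(c['D'],float))[0,0]
    T=np.array(c['camera_from_world']); d=T[:3,:3].T@F@np.array([p[0],p[1],1]); o=-T[:3,:3].T@T[:3,3]
    return o,d/np.linalg.norm(d)
def onz(c,uv,z):
    o,d=ray(c,uv); return o+d*(z-o[2])/d[2]
def tri(rs):
    A=np.zeros((3,3));b=np.zeros(3)
    for o,d in rs:
        P=np.eye(3)-np.outer(d,d);A+=P;b+=P@o
    x=np.linalg.solve(A,b); return x,[np.linalg.norm((np.eye(3)-np.outer(d,d))@(x-o)) for o,d in rs]
def proj(c,X):
    T=np.array(c['camera_from_world']);p=F@(T[:3,:3]@np.array(X,float)+T[:3,3])
    return cv2.projectPoints(p.reshape(1,1,3),np.zeros(3),np.zeros(3),K(c),np.array(c['D'],float))[0].ravel()
def grab(n,tag):
    c=env.camera_model(n);im=env.grab_frame(n);cv2.imwrite(f'pics/{tag}.png',im[:,:,::-1]);
    np.save(f'pics/{tag}.npy',c,allow_pickle=True);return c,im
def load(tag): return np.load(f'pics/{tag}.npy',allow_pickle=True).item(),cv2.imread(f'pics/{tag}.png')
E
python3 - <<'E'
from h import *
a=[grab(n,n+'0') for n in('side','top','wrist')]
s=env.state();print({k:np.round(v,2).tolist() for k,v in s.items()})
for c,_ in a: print(np.round(c['camera_from_world'],2).tolist(),c['fx'])
cv2.imwrite('pics/m.png',cv2.resize(np.vstack([np.hstack([a[0][1],a[1][1]])])[:,:,::-1],(800,300)))
E
```

```text
pics
{'time_s': 0.15, 'qpos': [63.54, 18.34, 89.69, -0.0, 72.04, -1.15], 'qvel': [-0.02, -0.06, -0.21, 0.12, 0.02, 0.04], 'effort': [0.0, -41.28, -23.22, 0.07, 0.04, -0.0], 'ee_pos': [245.7, 519.44, 213.32], 'ee_rot': [-179.92, -0.0, 154.69], 'force': [0.31, -0.12, 0.48], 'torque': [-0.01, 0.02, -0.03], 'gripper_force': 0.0, 'gripper_width': 90.97}
[[-0.97, -0.26, 0.01, 483.72], [0.2, -0.71, 0.68, -219.92], [-0.17, 0.66, 0.74, -799.68], [0.0, 0.0, 0.0, 1.0]] 349.9421357824882
[[-0.01, -1.0, 0.02, -37.85], [0.99, -0.01, 0.11, -521.76], [-0.11, 0.02, 0.99, -1144.99], [0.0, 0.0, 0.0, 1.0]] 399.21774220718663
[[0.43, 0.9, -0.0, -573.58], [-0.87, 0.41, -0.28, 33.23], [-0.25, 0.12, 0.96, -393.16], [0.0, 0.0, 0.0, 1.0]] 299.7818666867837
```

View pics/top0.png

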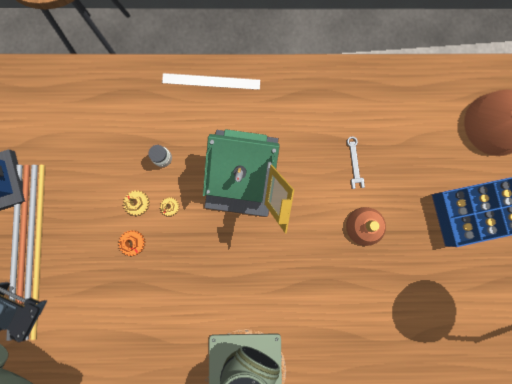

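View pics/side0.png

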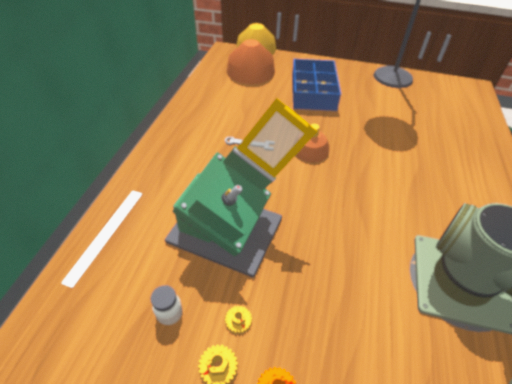

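Top view: brass gear at (135,203), small decoy (169,207), orange gear (131,243), jar (159,156), shaft end about (239,172), open yellow flap about (280,197). In the side view the gear is at (218,365) and the shaft tip at about (230,190).

```bash
python3 - <<'E'
from h import *
ct,it=load('top0');cs,im=load('side0')
g=onz(ct,(135,203),40);print('gear',g, 'side proj',proj(cs,g))
print('gear tri',tri([ray(ct,(135,203)),ray(cs,(218,363))]))
for z in(150,180):print('shaft',onz(ct,(239,172),z))
print('tip',tri([ray(ct,(239.5,171)),ray(cs,(237,189))]))
cw,_=load('wrist0');print('wrist proj gear',proj(cw,g),'cam pos',ray(cw,(256,192)))
s=env.state();r=R.from_euler('xyz',s['ee_rot'],degrees=True);T=np.array(cw['camera_from_world'])
o=ray(cw,(256,192))[0];print('cam in tool',r.inv().apply(o-s['ee_pos']));print(np.round(T[:3,:3]@r.as_matrix(),3)); print('tool axes',np.round(r.as_matrix(),3))
E
```

```text
gear [480.32714641 314.37793701  40.        ] side proj [219.59978682 358.85802238]
gear tri (array([482.13736173, 318.50235201,  26.13995652]), [np.float64(0.7884693705487504), np.float64(0.7884693705486953)])
shaft [552.26082111  11.63908248 150.        ]
shaft [547.73784805  10.78015719 180.        ]
tip (array([543.99311571,   8.64308455, 168.43907714]), [np.float64(8.09008624930797), np.float64(8.090086249307847)])
wrist proj gear [200.54617057 373.55655744] cam pos (array([173.98609823, 553.21378025, 385.16044899]), array([ 0.24236032, -0.11993821, -0.96274415]))
cam in tool [  79.2690456    -0.35944706 -171.83924472]
[[ 0.     1.     0.001]
 [ 0.959 -0.     0.283]
 [ 0.283  0.001 -0.959]]
tool axes [[-0.904  0.428 -0.001]
 [ 0.428  0.904 -0.001]
 [ 0.    -0.001 -1.   ]]
```

View pics/wrist0.png

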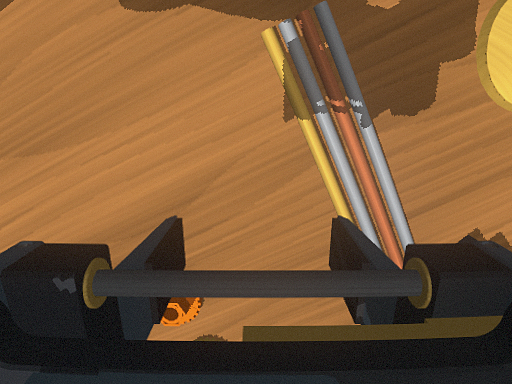

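The wrist view shows only the fingers and the orange gear at (180,310). The brass gear is out of view, so I'm moving over it.

```bash
python3 -m jog '{"jaw":[91,91,91,91,91,91,91,91,91,91],"slide":[[-1,-0.27,0],[-1,-0.27,0],[-1,-0.27,0],[-1,-0.27,0],[-1,-0.27,0],[-1,-0.27,0],[-1,-0.27,0.5],[-1,-0.27,0.5],[-1,-0.27,0.5],[-1,-0.27,0.5]],"spin":[0,0,0,0,0,0,0,0,0,0]}'; python3 -m jog '{"jaw":[91,91,91],"slide":[[-1,0,0],[0,0,0],[0,0,0]],"spin":[0,0,0]}'; python3 - <<'E'
from h import *
grab('wrist','w1')
E
```

```text
time_s: 1.15
ee_pos: [483.1, 317.3, 153.2]
ee_rot: [-180.0, -0.0, 154.7]
force: [-0.0, 0.6, -0.3]
gripper_width: 91.0
gripper_force: 0.0
time_s: 1.45
ee_pos: [509.5, 305.2, 153.5]
ee_rot: [-180.0, -0.1, 154.6]
force: [-0.6, -0.1, 0.2]
gripper_width: 90.7
gripper_force: 0.0
```

View pics/w1.png

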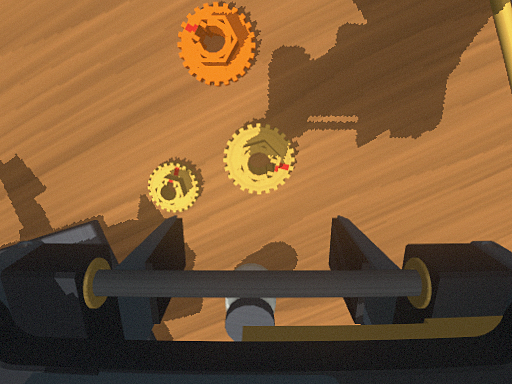

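Wrist view 1: brass gear at (260,158) with red strokes at about (282,167), small decoy (175,186), orange gear (218,43), jar (250,310). I'll take a second view from a shifted place, then go on to the head.

```bash
python3 -m jog '{"jaw":[91,91,91,91],"slide":[[0,-1,0],[0,-1,-0.3],[0,0,0],[0,0,0]],"spin":[0,0,0,0]}'; cat > gear.py <<'E'
from h import *
def gear(tag):
    c,im=load(tag);hsv=cv2.cvtColor(im,cv2.COLOR_BGR2HSV)
    m=cv2.inRange(hsv,(22,120,70),(34,255,255));m=cv2.morphologyEx(m,cv2.MORPH_CLOSE,np.ones((9,9)))
    m[:, :]=cv2.morphologyEx(m,cv2.MORPH_OPEN,np.ones((5,5)))
    best=None
    for k in cv2.findContours(m,cv2.RETR_EXTERNAL,cv2.CHAIN_APPROX_NONE)[0]:
        a=cv2.contourArea(k)
        if a<1500 or len(k)<5: continue
        h=cv2.convexHull(k);(x,y),r=cv2.minEnclosingCircle(h)
        if a/(np.pi*r*r)<.6: continue
        P=np.array([onz(c,q[0].astype(float),12)[:2] for q in h]);(X,Y),Rr=cv2.minEnclosingCircle(P.astype(np.float32))
        e=cv2.fitEllipse(h)
        print(tag,'ell',np.round(e[0],1),np.round(e[1],1),'world z12',round(X,1),round(Y,1),'R',round(Rr,1))
        red=cv2.inRange(hsv,(0,170,100),(6,255,255))|cv2.inRange(hsv,(174,170,100),(180,255,255))
        n,l,st,ce=cv2.connectedComponentsWithStats(red)
        for i in range(1,n):
            if st[i,4]>=4 and np.hypot(*(ce[i]-e[0]))<r: print('  red',np.round(ce[i],1),st[i].tolist())
E
python3 - <<'E'
from gear import *
grab('wrist','w2');gear('w1');gear('w2')
_,a=load('w1');_,b=load('w2')
cv2.imwrite('pics/c12.png',np.hstack([cv2.resize(a[110:210,210:310],(400,400)),cv2.resize(b[90:190,300:400],(400,400))]))
ct,it=load('w2');print(proj(ct,(482,318,26)))
E
```

```text
time_s: 1.9
ee_pos: [483.4, 251.9, 163.7]
ee_rot: [179.9, 0.0, 154.7]
force: [-0.9, 1.9, -0.1]
gripper_width: 90.9
gripper_force: 0.0
w2 ell [313.  160.3] [59.8 69.1] world z12 486.3 318.4 R 37.1
  red [337.1 166.3] [333, 164, 9, 6, 33]
[313.86550636 157.4973128 ]
```

View pics/c12.png

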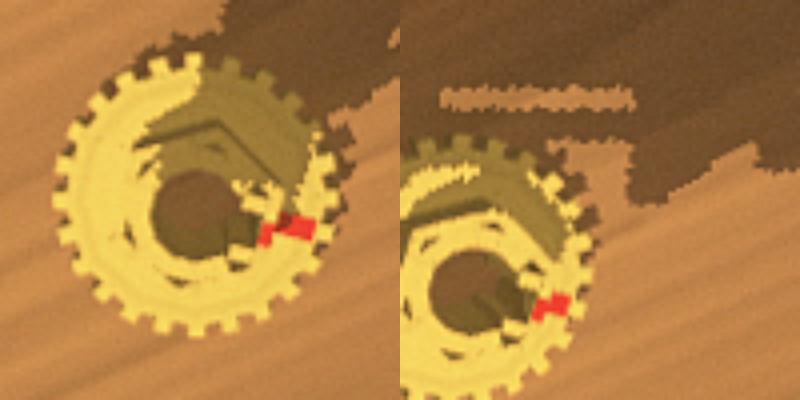

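Both crops show the bore mouth (w1 (259,164), w2 (318,162.5)), the boss-top red stroke (w1 (276,169), w2 (335,168)) and the disc stroke (w1 (283.5,167), w2 (339,166)).

```bash
python3 - <<'E'
from h import *
c1,_=load('w1');c2,_=load('w2')
for n,a,b in(('bore',(259.2,163.7),(318,162.5)),('boss red',(276.2,169.2),(335,167.7)),('disc red',(283.5,166.8),(339,166.2))):
    print(n,tri([ray(c1,a),ray(c2,b)]))
for c,b,r,d in((c1,(259.2,163.7),(276.2,169.2),(283.5,166.8)),(c2,(318,162.5),(335,167.7),(339,166.2))):
    B=onz(c,b,40);print('B',B);
    for p,z in((r,40),(d,16)):
        v=onz(c,p,z)-B;print('dir',np.degrees(np.arctan2(v[1],v[0])),np.hypot(*v[:2]))
# how far for the head view: camera over the shaft, tool yaw 180
s=env.state();r=R.from_euler('xyz',s['ee_rot'],degrees=True);t=np.array([515,10,300.])
print(r.inv().apply(t-s['ee_pos'])/30)
E
```

```text
bore (array([485.56191438, 318.46628139,  38.86759399]), [np.float64(0.05720582441746012), np.float64(0.057205824417410435)])
boss red (array([496.40326596, 331.25745841,  43.92993922]), [np.float64(0.13154121039399255), np.float64(0.13154121039406003)])
disc red (array([501.00001575, 338.32388342,  27.91584197]), [np.float64(0.2548750749176363), np.float64(0.2548750749176185)])
B [485.42666463 318.52282827  40.        ]
dir 46.53808265175974 17.323788664965157
dir 48.09401371000735 26.724928541952877
B [485.22528012 318.36179638  40.        ]
dir 48.03952364695224 18.241675801852036
dir 48.3435413385501 29.331440117765432
[-4.3919374  -6.85130096 -4.56006611]
```

```bash
python3 -m jog '{"jaw":[91,91,91,91,91,91,91,91,91,91],"slide":[[0,0,-1],[0,0,-1],[-0.91,-0.74,-0.7],[-0.91,-0.74,0],[-0.91,-0.74,0],[-0.91,-0.74,0],[-0.91,-0.74,0],[-0.91,-0.74,0],[-0.91,-0.74,0],[0,0,0]],"spin":[0,0,0,0,0,0,0,0,0,0]}'; python3 -m jog '{"jaw":[91,91,91,91,91,91],"slide":[[0,0,0],[0,0,0],[0,0,0],[0,0,0],[0,0,0],[0,0,0]],"spin":[-0.8,-0.8,-0.8,-0.76,0,0]}'; python3 - <<'E'
from h import *
grab('wrist','w3')
E
python3 -m jog '{"jaw":[91,91,91,91],"slide":[[0.5,-1,0],[0.5,-1,0],[0,0,0],[0,0,0]],"spin":[0,0,0,0]}'; python3 - <<'E'
from h import *
grab('wrist','w4')
_,a=load('w3');_,b=load('w4')
cv2.imwrite('pics/c34.png',cv2.resize(np.vstack([a[:230],b[:230]]),(660,593)))
E
```

```text
time_s: 2.95
ee_pos: [592.3, 26.6, 243.2]
ee_rot: [-180.0, 0.1, 154.5]
force: [-0.8, 0.4, 0.6]
gripper_width: 91.3
gripper_force: 0.0
time_s: 3.55
ee_pos: [590.3, 30.2, 243.7]
ee_rot: [180.0, -0.0, 179.9]
force: [0.8, -0.2, -0.8]
gripper_width: 90.7
gripper_force: 0.0
time_s: 4.0
ee_pos: [560.4, -31.0, 244.3]
ee_rot: [180.0, 0.1, 179.8]
force: [0.0, -0.8, 0.1]
gripper_width: 90.9
gripper_force: 0.1
```

View pics/c34.png

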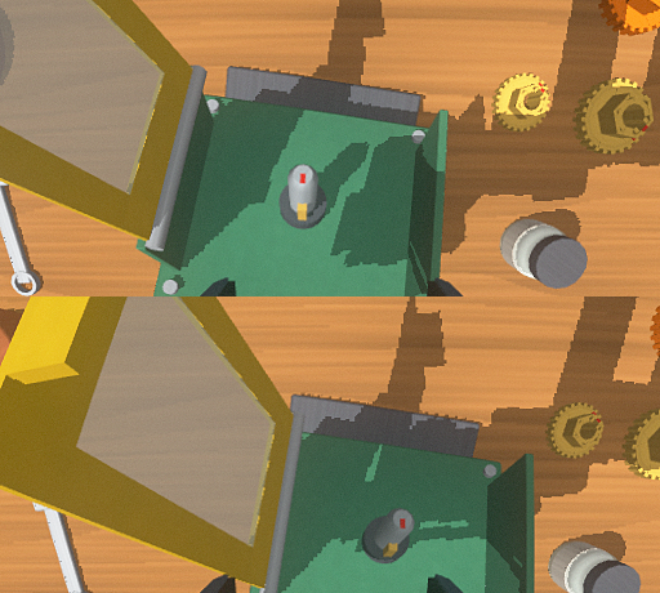

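Views 3 and 4 (original pixels = shown/1.289): shaft tip about (235,138) in w3 and (312,175) in w4, each with a red stroke on the end and the brass key on the uphill side. The face is turned a few degrees, and the flap is open on the left. I'm zooming in to measure.

```bash
python3 - <<'E'
from h import *
_,a=load('w3');_,b=load('w4')
cv2.imwrite('pics/z34.png',np.hstack([cv2.resize(a[120:180,205:265],(390,390),interpolation=0),cv2.resize(b[155:215,275:335],(390,390),interpolation=0)]))
for n,im in(('w3',a),('w4',b)):
    hsv=cv2.cvtColor(im,cv2.COLOR_BGR2HSV);x0,y0,x1,y1=(205,120,265,180) if n=='w3' else (275,155,335,215)
    for nm,m in(('red',cv2.inRange(hsv,(0,150,80),(8,255,255))|cv2.inRange(hsv,(172,150,80),(180,255,255))),('key',cv2.inRange(hsv,(15,110,90),(35,255,255))),('steel',cv2.inRange(hsv,(0,0,125),(180,50,255)))):
        k=np.zeros_like(m);k[y0:y1,x0:x1]=m[y0:y1,x0:x1];nn,l,st,ce=cv2.connectedComponentsWithStats(k)
        for i in range(1,nn):
            if st[i,4]>5:print(n,nm,np.round(ce[i],1),st[i].tolist())
c,_=load('w3')
for z in(80,100):
    p,q=onz(c,(213/1.289,104/1.289),z),onz(c,(418/1.289,136/1.289),z);print('bolts',p,q,'yaw of y axis-90',np.degrees(np.arctan2(q[1]-p[1],q[0]-p[0]))-90)
E
```

```text
w3 red [234.4 137.9] [233, 135, 4, 7, 25]
w3 key [234.  163.9] [231, 158, 7, 13, 89]
w3 steel [232.8 144.4] [223, 127, 21, 38, 526]
w4 red [312.1 175.7] [311, 173, 3, 7, 19]
w4 key [302.6 196.3] [298, 191, 10, 11, 80]
w4 steel [312.2 172.4] [305, 166, 15, 16, 114]
bolts [481.92543601 -67.69206496  80.        ] [507.95581827 102.41932218  80.        ] yaw of y axis-90 -8.699895386732834
bolts [483.64719844 -61.89783809 100.        ] [508.12682437  98.07918725 100.        ] yaw of y axis-90 -8.699895386732834
```

View pics/z34.png

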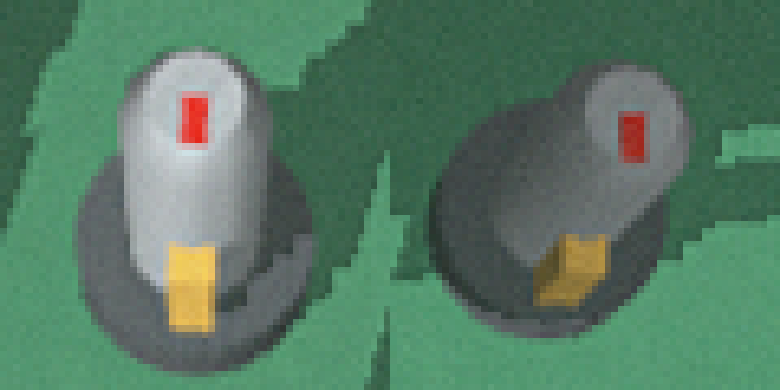

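Zoom: tip face centre at w3 (235.3,133.9) and w4 (313,172). The red stroke points almost straight down the image, with the key below it.

```bash
python3 - <<'E'
from h import *
c3,_=load('w3');c4,_=load('w4')
tip,e=tri([ray(c3,(235.1,133.9)),ray(c4,(312.9,172))]);print('tip',tip,e)
red,e=tri([ray(c3,(234.4,137.9)),ray(c4,(312.1,175.7))]);print('red',red,e)
col,e=tri([ray(c3,(205+195/6.5,120+255/6.5)),ray(c4,(275+158/6.5,155+218/6.5))]);print('collar~',col,e)
yaw=-8.7
H=(R.from_euler('z',yaw,degrees=True)*R.from_euler('y',-30,degrees=True)).as_matrix()
print(np.round(H,3)); org=tip-H[:,2]*46; print('origin',org)
for c,t,r in((c3,(235.3,133.9),(234.4,137.9)),(c4,(312.9,172),(312.1,175.7))):
    def on(uv):
        o,d=ray(c,uv);return o+d*((tip-o)@H[:,2])/(d@H[:,2])
    v=H.T@(on(r)-on(t));print('key dir',v,np.degrees(np.arctan2(v[1],v[0])))
for c,q in((c3,(234.2,163.9)),(c4,(302.6,196.3))):
    o,d=ray(c,q);n=H[:,2];p=org+n*12;print('key blob head', H.T@(o+d*((p-o)@n)/(d@n)-org))
for n,c in(('w3',c3),('w4',c4)): print(n,'proj org',proj(c,org),'hinge',proj(c,org+H@[0,-75,52]))
E
```

```text
tip [529.90257956  12.89436735 183.04160292] [np.float64(0.038541125093303756), np.float64(0.038541125093448265)]
red [532.87227706  12.33238841 183.33562925] [np.float64(0.004929832973499051), np.float64(0.004929832973877725)]
collar~ [556.68248478   9.20985711 136.07719651] [np.float64(0.5480865426718542), np.float64(0.5480865426716806)]
[[ 0.856  0.151 -0.494]
 [-0.131  0.988  0.076]
 [ 0.5    0.     0.866]]
origin [552.63793895   9.41536848 143.20443435]
key dir [ 3.38229195e+00 -1.85612346e-01 -4.84057239e-14] -3.1411089390556834
key dir [ 3.16301114e+00 -3.80340569e-01 -6.94999613e-14] -6.856687898537216
key blob head [12.1980328   1.22390519 12.        ]
key blob head [11.97169413  0.45870548 12.        ]
w3 proj org [234.83274181 155.57126152] hinge [135.21446405 115.75170714]
w4 proj org [300.46392947 186.88595123] hinge [218.61452255 155.20063807]
```

The key points straight up the slope (about 0°), and head yaw is about -8.7°. The tool cannot tilt, so this is the plan:

1. Hold the boss across its corners at ±90° from the keyway, with the jaws along the head's level y. The gear can then pivot onto the shaft with the keyway already lined up.
2. If the grip slips round to the flats, turn the gear on the shaft instead.

Moving back to the gear now.

```bash
python3 -m jog '{"jaw":[91,91,91,91,91,80,70,64,64,64],"slide":[[0,1,0],[0,1,0],[0,1,0],[0,1,0],[0,1,0],[0,1,0],[0.6,1,0],[0.6,1,0],[0.6,1,0],[0.7,1,0]],"spin":[0,0,0,0,0,0,0,0,0,0]}' 12; python3 -m jog '{"jaw":[64,64,64,64,64,64,64,64,64,64],"slide":[[0,1,1],[0,0.65,1],[0,0,1],[0,0,0],[0,0,0],[0,0,0],[0,0,0],[0,0,0],[0,0,0],[0,0,0]],"spin":[0,0,0,-1,-1,-1,-1,-1,-1,0]}'; python3 - <<'E'
from h import *
s=env.state();r=R.from_euler('xyz',s['ee_rot'],degrees=True);print(s['ee_rot'],r.inv().apply(np.array([485.4,318.4,27])-s['ee_pos'])/30)
E
```

```text
time_s: 5.05
ee_pos: [484.4, 271.7, 243.6]
ee_rot: [180.0, -0.0, -180.0]
force: [-0.1, 0.7, -0.7]
gripper_width: 64.1
gripper_force: 0.0
time_s: 6.05
ee_pos: [484.9, 319.9, 153.7]
ee_rot: [180.0, -0.0, -132.0]
force: [-0.2, -1.0, -0.4]
gripper_width: 63.6
gripper_force: 0.0
[ 1.79963017e+02 -8.13061811e-03 -1.32002135e+02] [ 0.02530643 -0.04654956  4.22235216]
```

```bash
python3 -m jog '{"jaw":[64,64,64,64,64,64],"slide":[[0.03,-0.05,1],[0,0,1],[0,0,1],[0,0,0.9],[0,0,0.32],[0,0,0]],"spin":[0,0,0,0,0,0]}' 15; python3 -m jog '{"jaw":[56,50,46,44,42,40,40,40],"slide":[[0,0,0],[0,0,0],[0,0,0],[0,0,0],[0,0,0],[0,0,0],[0,0,0],[0,0,0]],"spin":[0,0,0,0,0,0,0,0]}' 15
```

```text
time_s: 6.65
ee_pos: [485.0, 317.0, 26.1]
ee_rot: [179.9, -0.2, -132.1]
force: [0.4, 0.1, 0.4]
gripper_width: 64.3
gripper_force: 0.0
time_s: 7.45
ee_pos: [486.0, 317.8, 28.4]
ee_rot: [180.0, 0.1, -132.1]
force: [-2.2, 2.6, 5.3]
gripper_width: 42.4
gripper_force: 15.0
```

```bash
python3 -m jog '{"jaw":[40,40,40,40,40,40],"slide":[[0,0,-0.3],[0,0,-0.7],[0,0,-1],[0,0,-1],[0,0,-1],[0,0,0]],"spin":[0,0,0,0,0,0]}' 15; python3 -m jog '{"jaw":[40,40],"slide":[[0,0,0],[0,0,0]],"spin":[0,0]}' 15;python3 - <<'E'
from h import *
_,im=grab('wrist','w5');im=im[:,:,::-1]
cv2.imwrite('pics/z5.png',cv2.resize(im[190:360,130:390],(780,510)))
E
```

```text
time_s: 8.05
ee_pos: [488.3, 317.8, 151.3]
ee_rot: [-179.8, 0.5, -132.0]
force: [0.9, 1.2, -4.7]
gripper_width: 42.5
gripper_force: 15.0
time_s: 8.25
ee_pos: [484.6, 315.9, 145.2]
ee_rot: [179.9, -0.3, -132.0]
force: [0.3, 0.0, -5.0]
gripper_width: 42.4
gripper_force: 15.0
```

View pics/z5.png

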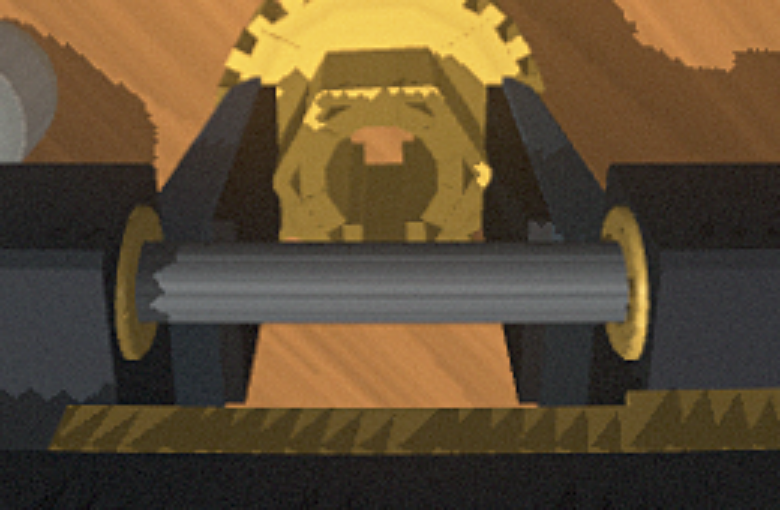

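The corner grip holds: the keyway is centred at the bottom of the bore (about (385,230) in the crop) and the corners sit square on the pads. I'm lifting and turning to the head's yaw.

```bash
python3 -m jog '{"jaw":[40,40,40,40,40,40,40,40,40,40],"slide":[[0,0,-0.5],[0,0,-0.8],[0,0,-0.8],[0,0,-0.8],[0,0,-0.5],[0,0,-0.2],[0,0,0],[0,0,0],[0,0,0],[0,0,0]],"spin":[0.3,0.6,0.8,0.8,0.8,0.8,0.8,0.8,0.8,0.59]}' 15; python3 -m jog '{"jaw":[40,40,40],"slide":[[0,0,0],[0,0,0],[0,0,0]],"spin":[0,0,0]}';python3 - <<'E'
from h import *
s=env.state();r=R.from_euler('xyz',s['ee_rot'],degrees=True);print(s['ee_pos'],s['ee_rot'],r.inv().apply(np.array([534,12.4,238])-s['ee_pos'])/30,s['gripper_width'])
E
```

```text
time_s: 9.3
ee_pos: [485.3, 316.5, 253.2]
ee_rot: [-179.8, -0.2, 171.0]
force: [-0.4, 0.4, -3.6]
gripper_width: 42.3
gripper_force: 15.0
time_s: 9.6
ee_pos: [485.7, 316.8, 254.6]
ee_rot: [-180.0, -0.1, 171.3]
force: [0.5, 0.0, -3.3]
gripper_width: 42.5
gripper_force: 15.0
[485.71722185 316.80134532 254.61640219] [-1.79951263e+02 -5.46025680e-02  1.71314742e+02] [-3.12371594 -9.78685095  0.55922855] 42.51368753113269
```

```bash
python3 -m jog '{"jaw":[40,40,40,40,40,40,40,40,40,40],"slide":[[-0.1,-0.3,0],[-0.2,-0.6,0],[-0.27,-0.9,0],[-0.3,-1,0],[-0.3,-1,0],[-0.3,-1,0],[-0.3,-1,0],[-0.3,-1,0],[-0.3,-0.9,0],[-0.3,-0.8,0]],"spin":[0,0,0,0,0,0,0,0,0,0]}' 15; python3 -m jog '{"jaw":[40,40,40,40,40,40,40,40],"slide":[[-0.2,-0.6,0],[-0.2,-0.4,0.2],[-0.2,-0.2,0.2],[-0.15,-0.09,0.16],[0,0,0],[0,0,0],[0,0,0],[0,0,0]],"spin":[0,0,0,0,0,0,0,0]}';python3 - <<'E'
from h import *
grab('wrist','w6')
P=[]
for i in range(3):
    s=env.state();P.append(s['ee_pos']);env.grab_frame('side')
s['ee_pos']=np.mean(P,0);print(np.std(P,0))
r=R.from_euler('xyz',s['ee_rot'],degrees=True);print(s['ee_pos'],s['ee_rot'],r.inv().apply(np.array([534,12.4,218])-s['ee_pos'])/30,s['gripper_width'])
grab('side','s6')
E
```

```text
time_s: 10.6
ee_pos: [525.9, 50.5, 255.6]
ee_rot: [-180.0, 0.0, 171.2]
force: [0.2, -1.2, -3.5]
gripper_width: 41.9
gripper_force: 15.0
time_s: 11.4
ee_pos: [542.6, 11.6, 238.8]
ee_rot: [180.0, 0.0, 171.3]
force: [0.2, 0.4, -3.9]
gripper_width: 42.5
gripper_force: 15.0
[0.0037162  0.06862357 0.02240759]
[542.572274    11.43439801 238.80678005] [1.79987883e+02 2.47893244e-02 1.71273897e+02] [ 0.28761809 -0.0116828   0.69343251] 42.35017295689766
```

```bash
python3 -m jog '{"jaw":[40,40,40,40,40,40],"slide":[[0.29,-0.01,0.2],[0,0,0.3],[0,0,0.19],[0,0,0],[0,0,0],[0,0,0]],"spin":[0,0,0,0,0,0]}' 15; python3 -m jog '{"jaw":[40,40,40],"slide":[[0,0,0.13],[0,0,0.13],[0,0,0]],"spin":[0,0,0]}';python3 -m jog '{"jaw":[40,40,40],"slide":[[0,0,0.1],[0,0,0],[0,0,0]],"spin":[0,0,0]}'
python3 - <<'E'
from h import *
_,a=grab('wrist','w7');a=a[:,:,::-1]
_,b=grab('side','s7');b=b[:,:,::-1]
cv2.imwrite('pics/z7.png',np.hstack([cv2.resize(a[190:300,190:320],(390,330),interpolation=2),cv2.resize(b[130:230,180:300],(400,330),interpolation=2)]))
E
```

```text
time_s: 12.25
ee_pos: [534.3, 12.1, 218.0]
ee_rot: [180.0, 0.0, 171.2]
force: [0.3, 0.4, -3.2]
gripper_width: 42.1
gripper_force: 15.0
time_s: 12.55
ee_pos: [533.4, 12.1, 209.3]
ee_rot: [-180.0, -0.1, 171.2]
force: [0.3, 0.1, -4.6]
gripper_width: 42.2
gripper_force: 15.0
time_s: 12.85
ee_pos: [533.9, 12.1, 207.0]
ee_rot: [180.0, -0.0, 171.2]
force: [1.1, -0.5, -4.2]
gripper_width: 42.3
gripper_force: 15.0
```

View pics/z7.png

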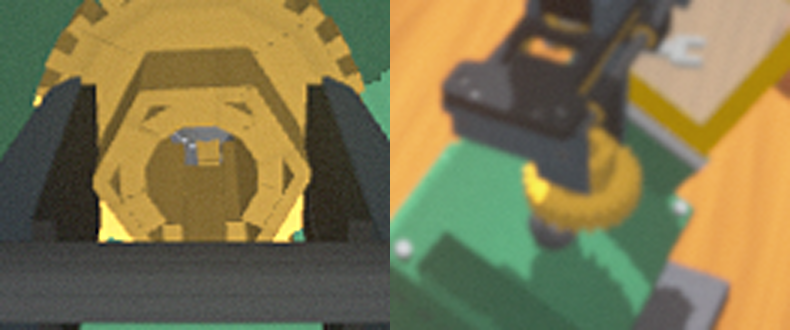

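```bash
python3 - <<'E'
from h import *
c,im=load('w7');T=np.array([534,12.2,207.])
tip=np.array([530,12.9,183]);H=(R.from_euler('z',-8.7,degrees=True)*R.from_euler('y',-30,degrees=True)).as_matrix();o=tip-46*H[:,2]
u=np.array([.988,-.151,0])
for n,p in(('tip',tip),('tip up',tip+H[:,0]*7),('keyend',o+H@[12,0,20]),('collar',o),('boss top c',T+[0,0,13]),('boss top -x',T+[0,0,13]-u*11),('boss top +x',T+[0,0,13]+u*11),('under c',T-[0,0,27]),('under -x',T-[0,0,27]-u*11),('under +x',T-[0,0,27]+u*11)):print(n,np.round((proj(c,p)-190)*3))
for y in range(228,256,2):print(y,im[y,246:272:2,::-1].reshape(-1,3).tolist())
E
```

```text
tip [204.  90.]
tip up [204. 120.]
keyend [204. 152.]
collar [204. 116.]
boss top c [204. 178.]
boss top -x [204. 126.]
boss top +x [204. 228.]
under c [204. 102.]
under -x [204.  58.]
under +x [204. 144.]
228 [[196, 157, 73], [199, 158, 78], [199, 159, 73], [198, 159, 75], [198, 158, 75], [196, 158, 72], [201, 163, 75], [198, 156, 70], [192, 155, 74], [198, 157, 70], [202, 160, 75], [196, 155, 65], [207, 164, 80]]
230 [[198, 159, 75], [201, 161, 77], [198, 157, 71], [197, 158, 68], [200, 161, 75], [198, 158, 73], [200, 160, 70], [203, 157, 69], [193, 156, 69], [199, 160, 73], [195, 159, 73], [199, 161, 77], [202, 163, 74]]
232 [[202, 163, 75], [203, 162, 67], [176, 145, 70], [154, 131, 95], [157, 137, 98], [146, 131, 116], [149, 135, 116], [147, 135, 117], [156, 137, 111], [204, 161, 71], [202, 163, 74], [200, 158, 75], [203, 161, 74]]
234 [[190, 152, 76], [155, 147, 140], [102, 102, 106], [113, 112, 110], [117, 117, 117], [120, 118, 120], [119, 120, 120], [123, 121, 122], [120, 119, 122], [123, 123, 122], [148, 130, 100], [208, 167, 78], [203, 164, 74]]
236 [[126, 102, 49], [105, 1
[... 1397 characters left out ...]
5], [125, 105, 50], [134, 109, 53], [131, 108, 52], [111, 92, 48]]
250 [[133, 107, 48], [128, 103, 44], [130, 107, 50], [126, 104, 49], [129, 102, 48], [125, 100, 48], [129, 103, 50], [132, 107, 59], [132, 105, 51], [126, 103, 49], [134, 110, 52], [137, 110, 52], [110, 93, 48]]
252 [[134, 107, 52], [137, 110, 59], [130, 102, 48], [127, 104, 51], [125, 104, 45], [131, 103, 50], [132, 104, 51], [130, 100, 45], [126, 100, 47], [126, 103, 47], [135, 108, 54], [136, 106, 52], [108, 84, 40]]
254 [[133, 107, 48], [131, 102, 43], [129, 105, 45], [135, 110, 58], [126, 103, 45], [127, 99, 46], [132, 107, 54], [130, 104, 53], [129, 102, 52], [121, 98, 48], [136, 109, 55], [135, 112, 53], [113, 89, 46]]
```

The left crop, through the bore, shows the brass key's end at (207,152), exactly where it was predicted and in line with the keyway. The side crop shows the gear just over the shaft. I'll lower it further.

```bash
python3 -m jog '{"jaw":[40,40,40],"slide":[[0,0,0.1],[0,0,0.1],[0,0,0]],"spin":[0,0,0]}' 12;python3 -m jog '{"jaw":[40,40,40,40],"slide":[[0.1,0,0],[0.1,0,0],[0.1,0,0],[0,0,0]],"spin":[0,0,0,0]}'
```

```text
time_s: 13.25
ee_pos: [533.7, 12.1, 200.5]
ee_rot: [-180.0, -0.0, 171.2]
force: [0.1, -0.6, -4.7]
gripper_width: 42.6
gripper_force: 12.0
time_s: 13.65
ee_pos: [524.9, 13.6, 201.5]
ee_rot: [180.0, 0.0, 171.3]
force: [1.5, -0.3, -2.1]
gripper_width: 41.8
gripper_force: 12.0
```

```bash
python3 -m jog '{"jaw":[40,40,40,40,40],"slide":[[0.1,0,0.03],[0.1,0,0.06],[0.06,0,0.08],[0,0,0.07],[0,0,0]],"spin":[0,0,0,0,0]}' 12;python3 -m jog '{"jaw":[40,40,40],"slide":[[-0.04,0,0.08],[-0.05,0,0.087],[0,0,0]],"spin":[0,0,0]}'
```

```text
time_s: 14.15
ee_pos: [517.3, 14.6, 193.7]
ee_rot: [-180.0, -0.0, 171.3]
force: [2.4, -1.2, -2.1]
gripper_width: 42.3
gripper_force: 12.0
time_s: 14.45
ee_pos: [520.4, 14.2, 188.4]
ee_rot: [180.0, 0.0, 171.2]
force: [2.1, -1.3, -2.3]
gripper_width: 42.4
gripper_force: 12.0
```

```bash
python3 -m jog '{"jaw":[40,40,40],"slide":[[-0.06,0,0.087],[-0.06,0,0.087],[0,0,0]],"spin":[0,0,0]}' 12;python3 -m jog '{"jaw":[40,40,40],"slide":[[-0.06,0,0.087],[-0.06,0,0.087],[0,0,0]],"spin":[0,0,0]}'; python3 -m jog '{"jaw":[40,40,40],"slide":[[-0.06,0,0.087],[-0.06,0,0.087],[0,0,0]],"spin":[0,0,0]}'
```

```text
time_s: 14.75
ee_pos: [523.8, 13.7, 183.1]
ee_rot: [180.0, -0.0, 171.2]
force: [3.5, 0.2, -3.4]
gripper_width: 42.3
gripper_force: 12.0
time_s: 15.05
ee_pos: [527.3, 13.1, 177.8]
ee_rot: [180.0, -0.0, 171.2]
force: [1.6, -0.1, -3.7]
gripper_width: 42.4
gripper_force: 12.0
time_s: 15.35
ee_pos: [530.8, 12.6, 172.7]
ee_rot: [180.0, -0.0, 171.2]
force: [2.7, 0.2, -3.6]
gripper_width: 42.5
gripper_force: 12.0
```

```bash
python3 -m jog '{"jaw":[40,40,40],"slide":[[-0.05,0,0.087],[-0.05,0,0.087],[0,0,0]],"spin":[0,0,0]}' 12;python3 -m jog '{"jaw":[40,40],"slide":[[-0.04,0,0.07],[0,0,0]],"spin":[0,0]}'; python3 -m jog '{"jaw":[40,40],"slide":[[-0.04,0,0.07],[0,0,0]],"spin":[0,0]}'; python3 -m jog '{"jaw":[40,40],"slide":[[-0.04,0,0.07],[0,0,0]],"spin":[0,0]}'
```

```text
time_s: 15.65
ee_pos: [533.8, 12.1, 167.5]
ee_rot: [180.0, -0.0, 171.2]
force: [0.7, 0.3, -3.5]
gripper_width: 42.8
gripper_force: 12.0
time_s: 15.85
ee_pos: [534.9, 11.9, 165.6]
ee_rot: [180.0, -0.0, 171.2]
force: [1.3, -0.2, -3.4]
gripper_width: 42.5
gripper_force: 12.0
time_s: 16.05
ee_pos: [534.6, 12.0, 163.9]
ee_rot: [180.0, -0.2, 171.2]
force: [-3.6, 2.0, 2.6]
gripper_width: 42.6
gripper_force: 12.0
time_s: 16.25
ee_pos: [535.2, 12.4, 162.6]
ee_rot: [179.9, -0.2, 171.2]
force: [-7.3, 3.2, 7.8]
gripper_width: 42.4
gripper_force: 12.0
```

```bash
python3 -m jog '{"jaw":[46,52,60,66,66,66],"slide":[[0,0,0],[0,0,0],[0,0,0],[0,0,0],[0,0,0],[0,0,0]],"spin":[0,0,0,0,0,0]}' 12;python3 -m jog '{"jaw":[66,66,66,66,66,66,66],"slide":[[0,0,-0.3],[0,0,-0.6],[0,0,-1],[0,0,-1],[0.3,0.5,-0.5],[0.5,0.3,0],[0,0,0]],"spin":[0,0,0,0,0,0,0]}';python3 - <<'E'
from h import *
_,a=grab('wrist','w8');a=a[:,:,::-1]
_,b=grab('side','s8');b=b[:,:,::-1]
grab('top','t8')
cv2.imwrite('pics/z8.png',np.vstack([np.hstack([cv2.resize(a,(480,360)),cv2.resize(b[90:250,160:330],(320,301),interpolation=2)[:360]] if 0 else [cv2.resize(a,(480,360)),cv2.resize(b[80:260,170:330],(320,360),interpolation=2)])]))
E
```

```text
time_s: 16.85
ee_pos: [537.3, 11.5, 161.6]
ee_rot: [180.0, 0.0, 171.2]
force: [0.2, -1.1, -0.1]
gripper_width: 66.1
gripper_force: 0.0
time_s: 17.55
ee_pos: [515.2, 40.0, 263.7]
ee_rot: [180.0, -0.1, 171.4]
force: [1.0, -1.0, -0.4]
gripper_width: 65.9
gripper_force: 0.0
```

View pics/z8.png

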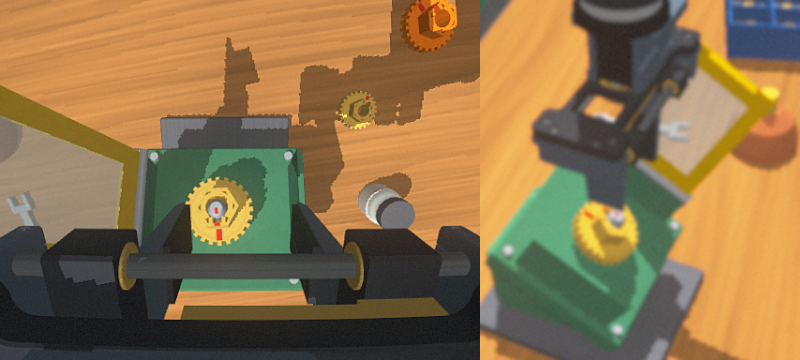

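The gear is on the shaft, with the shaft end showing through the boss and its red strokes at (219,236) lined up with the shaft's stroke. The open flap stands to the left. Next I check that it is home and measure the flap angle.

```bash
python3 - <<'E'
from h import *
tip=np.array([530,12.9,182]);H=(R.from_euler('z',-8.7,degrees=True)*R.from_euler('y',-30,degrees=True)).as_matrix();o=tip-46*H[:,2]
c,im=load('w8');hsv=cv2.cvtColor(im,cv2.COLOR_BGR2HSV)
m=cv2.inRange(hsv,(0,170,100),(8,255,255))|cv2.inRange(hsv,(173,170,100),(180,255,255));m[:, 300:]=0;m[:180]=0
n,l,st,ce=cv2.connectedComponentsWithStats(m)
for i in range(1,n):
    if st[i,4]>4: print('red',np.round(ce[i],1),st[i].tolist())
for s in(0,10,20): print(s,'disc stroke r29',proj(c,o+H@[29,0,16+s]),'boss r16',proj(c,o+H@[16,0,40+s]),'tip',proj(c,tip))
cs,_=load('side0');ct,_=load('top0')
A,e=tri([ray(cs,(318,127)),ray(ct,(287,230))]);B,e2=tri([ray(cs,(280,101)),ray(ct,(292,195))])
for q,ee in((A,e),(B,e2)):
    h=H.T@(q-o);print('corner',q,np.round(ee,1),'head',h,'theta',np.arctan2(h[2]-52,h[1]+75),np.hypot(h[2]-52,h[1]+75))
for t in(1.85,2.0,2.2):
    for x in(-55,55):
        p=o+H@[x,-75+150*np.cos(t),52+150*np.sin(t)];print(t,x,np.round(p),proj(ct,p),proj(cs,p))
E
```

```text
red [230.5 224.3] [230, 222, 2, 6, 11]
red [231.5 238.8] [229, 237, 6, 4, 19]
red [233.5 250. ] [231, 244, 6, 12, 66]
0 disc stroke r29 [232.46922282 254.72554052] boss r16 [230.65740745 239.10298782] tip [230.45800156 220.71937929]
10 disc stroke r29 [231.63637566 254.25606842] boss r16 [229.69321156 238.01906341] tip [230.45800156 220.71937929]
20 disc stroke r29 [230.74445819 253.75320574] boss r16 [228.65517538 236.85191432] tip [230.45800156 220.71937929]
corner [ 395.01053163 -100.69205599  285.79470491] [3.2 3.2] head [ -48.78176983 -132.70367065  194.01596958] theta 1.9567375186013265 153.29138665092555
corner [ 475.37323456 -108.91899533  327.47517872] [1.4 1.4] head [  41.93152202 -128.68022153  189.77109166] theta 1.942334176405663 147.85952753180587
1.85 -55 [391. -84. 285.] [279.48500228 233.20839417] [317.14263081 132.58036858]
1.85 55 [485. -98. 340.] [287.3460362  189.33837818] [275.09945097  98.13746442]
2.0 -55 [ 392. -105.  278.] [288.62717812 232.8245741 ] [317.7459133  128.86662396]
2.0 55 [ 486. -119.  333.] [296.88774104 189.2981309 ] [276.84796157  95.27725959]
2.2 -55 [ 395. -132.  265.] [299.54776151 231.16780525] [316.87539677 126.02969605]
2.2 55 [ 489. -146.  320.] [308.22496692 188.24395689] [277.49115318  93.64577369]
```

Stroke pixels match a homed gear and the flap is about 1.95 rad open. I'm going over the flap to its outer side with the jaws shut.

```bash
python3 -m jog '{"jaw":[40,20,0,0,0,0,0,0,0,0],"slide":[[0.3,0,-0.6],[0.5,0,-1],[0.48,0,-1],[0,0,-0.9],[0,-0.6,0],[0,-1,0],[0,-1,0],[0,-1,0],[0,-1,0],[0,-1,0]],"spin":[0,0,0,0,0,0,0,0,0,0]}' 20;python3 -m jog '{"jaw":[0,0,0,0,0,0],"slide":[[0,-1,0],[0,-0.2,0.5],[0,0,1],[0,0,1],[0,0,0.5],[0,0,0]],"spin":[0,0,0,0,0,0]}'; cat > rel.py <<'E'
from h import *
H=(R.from_euler('z',-8.7,degrees=True)*R.from_euler('y',-30,degrees=True)).as_matrix();o=np.array([530,12.9,182])-46*H[:,2]
d=np.array(env.state()['ee_pos'])-o
print('u,y,z',np.round([d[0]*.988-d[1]*.151,d[0]*.151+d[1]*.988,d[2]+o[2]],1),'head',np.round(H.T@d,1))
E
python3 rel.py
```

```text
time_s: 18.7
ee_pos: [453.2, -123.0, 367.6]
ee_rot: [-180.0, -0.1, 171.2]
force: [0.7, 0.4, 0.1]
gripper_width: 0.4
gripper_force: 0.0
time_s: 19.3
ee_pos: [446.5, -156.8, 275.5]
ee_rot: [179.9, -0.4, 171.2]
force: [-0.6, 0.2, -0.4]
gripper_width: 0.2
gripper_force: 0.0
u,y,z [ -79.8 -180.3  275.5] head [  -2.5 -180.4  155.4]
```

```bash
python3 -m jog '{"jaw":[0,0,0,0,0,0,0,0,0,0],"slide":[[0,0.4,-0.1],[0,0.5,0],[0,0.5,0],[0,0.5,0],[0,0.5,0],[0,0.5,0],[0,0.5,0],[0,0.5,0],[0,0.5,0],[0,0.5,0]],"spin":[0,0,0,0,0,0,0,0,0,0]}';python3 -m jog '{"jaw":[0,0,0],"slide":[[0,0.5,0],[0,0.15,0],[0,0,0]],"spin":[0,0,0]}';python3 - <<'E'
from h import *
import rel
grab('wrist','w9');grab('top','t9');grab('side','s9')
E
```

```text
time_s: 20.3
ee_pos: [471.3, -11.0, 283.2]
ee_rot: [-179.9, 0.2, 171.3]
force: [0.1, -1.6, -0.3]
gripper_width: 0.7
gripper_force: 0.8
time_s: 20.6
ee_pos: [474.0, 8.5, 282.7]
ee_rot: [180.0, 0.1, 171.3]
force: [-0.2, -0.3, -1.5]
gripper_width: 0.5
gripper_force: 0.0
u,y,z [-77.6 -12.8 282.7] head [  3.  -12.8 160.5]
```

```bash
python3 -m jog '{"jaw":[0,0,0,0,0,0,0,0],"slide":[[-0.25,-0.04,0.43],[-0.25,-0.04,0.43],[-0.25,-0.04,0.43],[-0.18,0.25,0.3],[-0.18,0.25,0.3],[-0.2,0.16,0.35],[-0.2,0.16,0.35],[0,0,0]],"spin":[0,0,0,0,0,0,0,0]}';python3 rel.py; python3 -m jog '{"jaw":[0,0,0,0],"slide":[[-0.15,0.05,0.25],[-0.12,0.04,0.2],[-0.08,0,0.14],[0,0,0]],"spin":[0,0,0,0]}';python3 rel.py
```

```text
time_s: 21.55
ee_pos: [521.6, 22.6, 202.0]
ee_rot: [180.0, -0.1, 171.3]
force: [0.2, -0.2, -0.4]
gripper_width: 0.4
gripper_force: 0.0
u,y,z [-32.7   8.3 202. ] head [ 1.6  8.3 68.2]
time_s: 21.95
ee_pos: [526.9, 22.6, 195.6]
ee_rot: [-180.0, -0.3, 171.2]
force: [-31.2, 0.1, 56.3]
gripper_width: 0.4
gripper_force: 32.2
u,y,z [-27.5   9.1 195.6] head [ 2.9  9.1 60.1]
```

```bash
python3 -m jog '{"jaw":[0,0,0,0],"slide":[[0.08,0,-0.14],[0.3,0,-0.5],[0.5,0,-0.8],[0,0,0]],"spin":[0,0,0,0]}';python3 rel.py; python3 - <<'E'
from h import *
from rel import H,o
for n,t in(('side','s10'),('top','t10'),('wrist','w10')):
    c,im=grab(n,t);hsv=cv2.cvtColor(im[:,:,::-1].copy(),cv2.COLOR_BGR2HSV)
    print(n,'shut flap points -> HSV')
    for p in((-48,70,56),(48,70,56),(0,72,56),(-50,20,56),(50,20,56),(-48,-60,56)):
        u,v=proj(c,o+H@np.array(p,float)).round().astype(int)
        print(p,(u,v),hsv[v,u].tolist() if 0<=u<512 and 0<=v<384 else None)
E
```

```text
time_s: 22.35
ee_pos: [507.0, 27.0, 232.6]
ee_rot: [179.9, 0.4, 171.3]
force: [0.5, 0.1, 0.8]
gripper_width: 0.6
gripper_force: 0.0
u,y,z [-47.9  10.5 232.6] head [  3.8  10.5 102.3]
u,y,z [-47.9  10.5 232.6] head [  3.8  10.5 102.3]
side shut flap points -> HSV
(-48, 70, 56) (np.int64(245), np.int64(222)) [23, 241, 176]
(48, 70, 56) (np.int64(207), np.int64(194)) [26, 244, 243]
(0, 72, 56) (np.int64(226), np.int64(209)) [26, 244, 240]
(-50, 20, 56) (np.int64(256), np.int64(205)) [23, 241, 177]
(50, 20, 56) (np.int64(218), np.int64(176)) [26, 244, 242]
(-48, -60, 56) (np.int64(269), np.int64(180)) [26, 244, 242]
top shut flap points -> HSV
(-48, 70, 56) (np.int64(209), np.int64(193)) [19, 70, 80]
(48, 70, 56) (np.int64(212), np.int64(159)) [49, 35, 182]
(0, 72, 56) (np.int64(210), np.int64(176)) [49, 36, 135]
(-50, 20, 56) (np.int64(228), np.int64(197)) [21, 143, 105]
(50, 20, 56) (np.int64(232), np.int64(161)) [49, 35, 181]
(-48, -60, 56) (np.int64(259), np.int64(201)) [42, 36, 122]
wrist shut flap points -> HSV
(-48, 70, 56) (np.int64(332), np.int64(182)) [23, 199, 137]
(48, 70, 56) (np.int64(339), np.int64(307)) [6, 24, 54]
(0, 72, 56) (np.int64(338), np.int64(242)) [23, 217, 212]
(-50, 20, 56) (np.int64(270), np.int64(180)) [21, 181, 138]
(50, 20, 56) (np.int64(271), np.int64(311)) [48, 26, 49]
(-48, -60, 56) (np.int64(171), np.int64(182)) [23, 209, 207]
```

The flap is down (yellow frame at the predicted shut places). I'll press lightly near the free edge to confirm it is fully shut.

```bash
python3 -m jog '{"jaw":[0,0,0,0,0,0],"slide":[[0,0.8,0],[0,0.7,0],[-0.3,0,0.52],[-0.2,0,0.35],[-0.06,0,0.1],[0,0,0]],"spin":[0,0,0,0,0,0]}';python3 rel.py; python3 -m jog '{"jaw":[0,0],"slide":[[-0.03,0,0.052],[0,0,0]],"spin":[0,0]}';python3 rel.py; python3 -m jog '{"jaw":[0,0],"slide":[[-0.03,0,0.052],[0,0,0]],"spin":[0,0]}';python3 rel.py
```

```text
time_s: 23.1
ee_pos: [529.4, 68.2, 199.0]
ee_rot: [-180.0, -0.1, 171.2]
force: [-0.7, -0.3, 0.6]
gripper_width: 0.5
gripper_force: 0.0
u,y,z [-32.   54.5 199. ] head [ 0.7 54.5 65.3]
time_s: 23.3
ee_pos: [530.6, 68.2, 199.1]
ee_rot: [180.0, 0.0, 171.2]
force: [0.0, 0.0, -0.1]
gripper_width: 0.3
gripper_force: 0.0
u,y,z [-30.8  54.8 199.1] head [ 1.8 54.8 64.7]
time_s: 23.5
ee_pos: [531.5, 68.3, 197.6]
ee_rot: [180.0, 0.0, 171.2]
force: [0.3, -0.7, 0.8]
gripper_width: 0.5
gripper_force: 0.4
u,y,z [-29.9  54.9 197.6] head [ 1.8 54.9 62.9]
```

```bash
python3 -m jog '{"jaw":[0,0],"slide":[[-0.03,0,0.052],[0,0,0]],"spin":[0,0]}';python3 rel.py; python3 -m jog '{"jaw":[0,0],"slide":[[-0.03,0,0.052],[0,0,0]],"spin":[0,0]}';python3 rel.py
```

```text
time_s: 23.7
ee_pos: [531.9, 68.2, 196.9]
ee_rot: [180.0, 0.0, 171.2]
force: [-4.6, -0.5, 7.1]
gripper_width: 0.3
gripper_force: 3.8
u,y,z [-29.4  54.9 196.9] head [ 1.9 55.  62.2]
time_s: 23.9
ee_pos: [532.2, 68.2, 196.6]
ee_rot: [180.0, -0.0, 171.2]
force: [-6.9, -0.4, 13.9]
gripper_width: 0.3
gripper_force: 7.7
u,y,z [-29.2  55.  196.6] head [ 2.  55.  61.8]
```

Stiff contact at the same height (about 62 mm) near the edge and at mid-flap, so the guard is shut flat. Retreating and handing in.

```bash
python3 -m jog '{"jaw":[0,0,0,0,0,0,0,0],"slide":[[0.06,0,-0.1],[0.3,0,-0.5],[0.5,0,-1],[0,0,-1],[0,0,-1],[0,0,0],[0,0,0],[0,0,0]],"spin":[0,0,0,0,0,0,0,0]}';python3 - <<'E'
from h import *
from rel import H,o
c,im=grab('wrist','w11');hsv=cv2.cvtColor(im[:,:,::-1].copy(),cv2.COLOR_BGR2HSV)
for p in((-48,70,54),(48,70,54),(0,72,54),(-50,20,54),(50,20,54),(-48,-60,54),(48,-60,54)):
    u,v=proj(c,o+H@np.array(p,float)).round().astype(int);print(p,(u,v),hsv[v,u].tolist() if 0<=u<512 and 0<=v<384 else None)
print(env.job_done())
E
```

```text
time_s: 24.7
ee_pos: [506.8, 71.9, 301.2]
ee_rot: [-180.0, -0.1, 171.2]
force: [0.8, 0.7, 0.4]
gripper_width: 0.7
gripper_force: 0.0
u,y,z [-54.8  54.8 301.2] head [ 32.   54.9 165.2]
(-48, 70, 54) (np.int64(272), np.int64(173)) [23, 209, 204]
(48, 70, 54) (np.int64(273), np.int64(267)) [10, 51, 30]
(0, 72, 54) (np.int64(275), np.int64(218)) [22, 205, 206]
(-50, 20, 54) (np.int64(224), np.int64(171)) [23, 198, 206]
(50, 20, 54) (np.int64(222), np.int64(269)) [20, 21, 36]
(-48, -60, 54) (np.int64(149), np.int64(173)) [23, 205, 203]
(48, -60, 54) (np.int64(141), np.int64(266)) [23, 207, 207]
the job is handed in; nothing more can be done
None
```

I handed the job in at 24.7 s without seeing a verdict: contact forces and images indicate the brass gear is home on the keyed shaft and the yellow guard is shut flat over it, though the last press on the flap peaked at about 64 N for a moment (through the closed fingertips; wrist limit 120 N), and I never went near the shade, spanner or jar.

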